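Find the missing sample case and stack the set on the scale

TASK

Put the whole set of sample cases on the bench scale for weighing: stack every blue, grey, white or yellow case lying on the bench on the middle of the pan, largest at the bottom, lying flat (either face up), lengthwise along the pan, each centred on and in line with the one below so that it is fully supported, with the small orange case on top. The orange case has been put away in one of the three lidded boxes: slide the boxes open one at a time to find it, closing each before opening the next. Leave the green and black cases in their boxes, all the boxes fully shut, and knock nothing over.

Things in the scene. Friction and masses are not known exactly. Their poses are not given: they have to be found in the camera images.
- scale: Bench scale, fixed to the bench, white with a flat bare-metal pan 200 (x) x 120 (y) mm whose top is 30 mm above the bench. Origin on the bench under the pan centre; x along the pan. A display panel 50 mm long and 26 mm high adjoins the pan at -x.
- case_a: Blue closed sample case, 150 long (x) x 66 wide (y) x 26 high (z) mm, under 0.4 kg, flat top and bottom, so it may lie either way up. Origin at its centre. Lies on the bench; may be absent (three or four of blue, grey, white and yellow are there).
- case_b: Grey closed sample case, 128 long (x) x 57 wide (y) x 24 high (z) mm, under 0.4 kg, flat top and bottom, so it may lie either way up. Origin at its centre. Lies on the bench; may be absent (three or four of blue, grey, white and yellow are there).
- case_c: White closed sample case, 106 long (x) x 48 wide (y) x 22 high (z) mm, under 0.4 kg, flat top and bottom, so it may lie either way up. Origin at its centre. Lies on the bench; may be absent (three or four of blue, grey, white and yellow are there).
- case_d: Yellow closed sample case, 84 long (x) x 39 wide (y) x 20 high (z) mm, under 0.4 kg, flat top and bottom, so it may lie either way up. Origin at its centre. Lies on the bench; may be absent (three or four of blue, grey, white and yellow are there).
- case_orange: Orange closed sample case, 64 long (x) x 30 wide (y) x 22 high (z) mm, under 0.4 kg, flat top and bottom, so it may lie either way up. Origin at its centre. The smallest case of the set, always present, lying on the floor of one of the three lidded boxes, which one varies.
- case_green: Green case of the same size as the orange one (64 x 30 x 22 mm, origin at its centre), not wanted; lies in another of the boxes and stays there.
- case_black: Black case of the same size as the orange one (64 x 30 x 22 mm, origin at its centre), not wanted; lies in another of the boxes and stays there.
- box1: White specimen box, fixed to the bench, 140 (x) x 116 (y) mm, walls 50 mm high and 5 mm thick, inner floor 5 mm above the bench, with a sliding grey lid; lid top 58 mm, thin side rails up to 61 mm. Origin on the bench under its centre; x is the direction in which the lid slides open (away from the robot).
- lid1 (a joint): Slide of the lid of box1: 0 m shut, 0.115 m fully open (along +x of the box; 25 mm of the box then stays covered). Stays where it is left; about 2 N moves it.
- bar1 (a point): Middle of the top edge of the black pull bar that stands on the lid of box1 and moves with it: bar 12 (x) x 50 (y) x 25 (z) mm, from the lid top at 58 mm to 83 mm above the bench, 45 mm towards -x from the lid centre.
- box2: White specimen box, fixed to the bench, 140 (x) x 116 (y) mm, walls 50 mm high and 5 mm thick, inner floor 5 mm above the bench, with a sliding grey lid; lid top 58 mm, thin side rails up to 61 mm. Origin on the bench under its centre; x is the direction in which the lid slides open (away from the robot).
- lid2 (a joint): Slide of the lid of box2: 0 m shut, 0.115 m fully open (along +x of the box; 25 mm of the box then stays covered). Stays where it is left; about 2 N moves it.
- bar2 (a point): Middle of the top edge of the black pull bar that stands on the lid of box2 and moves with it: bar 12 (x) x 50 (y) x 25 (z) mm, from the lid top at 58 mm to 83 mm above the bench, 45 mm towards -x from the lid centre.
- box3: White specimen box, fixed to the bench, 140 (x) x 116 (y) mm, walls 50 mm high and 5 mm thick, inner floor 5 mm above the bench, with a sliding grey lid; lid top 58 mm, thin side rails up to 61 mm. Origin on the bench under its centre; x is the direction in which the lid slides open (away from the robot).
- lid3 (a joint): Slide of the lid of box3: 0 m shut, 0.115 m fully open (along +x of the box; 25 mm of the box then stays covered). Stays where it is left; about 2 N moves it.
- bar3 (a point): Middle of the top edge of the black pull bar that stands on the lid of box3 and moves with it: bar 12 (x) x 50 (y) x 25 (z) mm, from the lid top at 58 mm to 83 mm above the bench, 45 mm towards -x from the lid centre.
- beaker: Glass beaker, 72 mm across, 90 mm high, standing left in front of the boxes; must not be knocked over. Origin under its centre.
- solvent: White bottle, 60 mm across, 150 mm high, standing behind the boxes on the left; must not be knocked over. Origin under its centre.

How it is judged:
By the outcome, as a careful person would: the job done as asked, in the order asked, and still so for the second after the job is handed in, with the robot touching nothing.
Of case_a, case_b, case_c, case_d only 3 to 4 are there at a start; the rules pass over those that are not, and their reading is None.
At some moment in a run one of case_a may be knocked a few centimetres aside while the robot is not near it.
It also fails if it takes over 210 s, if anything falls off the work surface, if the arm or the gripper's body presses on something with over 40 N, if the wrist force passes 120 N, or if a joint passes its speed limit or range.

ROBOT

A 6-joint arm with a two-finger parallel gripper is mounted at the origin on the work surface. World frame = base frame: x ahead of the robot, y to its left, z up, the work surface at z = 0. Lengths are in mm, angles in rad, forces in N, time in s.
With the tool pointing down it reaches from about 350 to 875 mm from the base axis. Payload 4.2 kg.
Tool frame: the origin (TCP) lies on the mounting face of the last link; the fingertips stand 173 mm ahead of it and the grasp point (between the pads) lies grip_point_offset ahead of it (grip_point_offset is the distance from the TCP to the grasp point, in mm); z points along the fingers, y is the line along which they close (so a half turn about z gives the same grasp; the last joint's range is limited). The gripper opens to 85 mm and grips with 20 to 120 N. Pads are 22 mm wide; open, the fingers measure 114 mm over their backs; the gripper's body (76 mm by 85 mm) begins 54 mm behind the grasp point. The pads swing forward as they close: fully open they stand 13 mm farther back than shut.
Start: joints at [1.536, 0.385, 0.008, 0, -1.194, -0.259], TCP at [180.962, 598.208, 404.712] pointing down, gripper open.
Joint ranges: [-3.14, 3.14], [-1.21, 2.06], [-1.07, 1.41], [-3.16, 2.05], [-2.99, -0.16], [-3.1, 3.1]. Speed limits (rad/s): [2.79, 2.79, 3.14, 3.14, 3.14, 3.14].

INTERFACE

Orientations are given as a unit quaternion [x, y, z, w].
In Python, from bench import read_state, get_image, job_done, recognise, place_of, grip_point_offset gives the robot as it stands. The module is installed in compiled form; this text tells all that it offers.
- The arm moves only by the tool carry_out, never from a script. Its arguments are lists of equal length, an entry for each row: "slide": the shift along the tool's x, y, z in m, a list of three; "roll": the turn about the tool's z in degrees; "claw": the finger opening in m, from 0 to 0.0854. A call has 1 to 8 rows; each row is the pose to reach, as a shift and turn from the pose commanded when the call began, along the tool's axes at that moment; what a row does not reach only later rows make up. A row lasts 1/8 s, in which the tool goes at most 62.5 mm and 10.7 degrees, less where a joint would pass 70% of its speed; a pose out of reach is approached as far as the arm can. A call with a gripper value outside its range is refused whole. The fingers move at their own pace and stop on an object; the grip force is fixed at half the most. Time passes only in rows, so rows that repeat a pose let the fingers close. It gives the time, the measured TCP pose, the force, the opening and the grip force at its end, in the units of the state.
- read_state(): the state, without advancing time (a new reading comes with each control period).
- get_image(name): name is "scene" or "top" or "wrist"; returns a dict with "img" (400x640x3 uint8, red, green, blue), "z_map" (400x640 float32, mm along the optical axis (not along the pixel's ray), 0 where there is no reading), "mtx" (3x3 intrinsics, pixels), "world_from_camera" (4x4, takes a point from camera to world coordinates); the wrist camera has in their place "T_tool_cam" (4x4, takes a point from camera to tool coordinates, whose origin is the TCP and whose axes are the flange's). Camera axes: x right, y up, looking along -z (the intrinsics and any distortion apply to the point x, -y, -z); pixel columns grow to the right and rows downward; lengths in mm; the calibration is good to about 2 mm. A picture is of the moment at which its call begins: read the wrist's pose just before it.
- job_done(): hands the job in; it is judged then, once.
Trained networks look in a picture, given as the dict that the camera call returned (one of the last four; its "shot" number tells which), for a name from the list of things; names that differ only in an ending like _2 or _b are one class to them, and where a whole thing is asked for, a point or a joint stands for the part that bears it (a point fixed in the world has none). Each returns a list of dicts, best first, with "conf" (0 to 1); they miss things now and then, are a little off and sometimes report something else, mostly with a low value. They report only what shows in the picture. A call takes as long as a camera call.
- recognise(picture, thing): "at" ([column, row] in pixels, amid what is visible of it).
- place_of(picture, thing): "at" ([column, row] in pixels: a listed point, or the origin of a listed thing).
The state is a dict: "clock": time; "joints": joint angles; "joint_vel": joint speeds; "joint_efforts": joint torques, N m; "position": TCP position; "ee_rot": TCP orientation; "contact_force": force on the tool from outside, world axes, zero at the start; "wrist_torque": the same for the moment, N m; "gripper_width": finger opening in mm; "grasp_force": force on a finger pad.
Only numpy, scipy, OpenCV 4.12 (cv2) and the standard library are available. Lean on these libraries where they do the work, as an engineer would, in place of code of your own. Each camera call takes 0.05 s, during which the arm holds its last target. There are 200 camera calls.

## Working session

There is one attempt and no reset: what is moved stays moved. The work goes in short steps, Python scripts to look and compute and a tool call to move; the robot and the scene stay as the last step left them, time stands still between calls to the robot, and variables do not carry over. Pictures are saved under pics/ and viewed, at most 14 in all, crops included, and the job is handed in when it is done.

Besides the shell and the picture viewer there is one more tool, called after "Call:" by a JSON object that holds its "op" and its "data", one argument or row to a line. carry_out: Moves the arm, as the interface text tells. Its arguments: {"type":"object","properties":{"slide":{"type":"array"},"roll":{"type":"array"},"claw":{"type":"array"}},"required":["slide","roll","claw"]}

```bash
mkdir -p pics; ls
cat > h.py <<'E'
import numpy as np, cv2
from scipy.spatial.transform import Rotation as R
from bench import *
def save(p,n): cv2.imwrite(f'pics/{n}.png',p['img'][:,:,::-1])
def T_tool(s=None):
    s=s or read_state(); T=np.eye(4); T[:3,:3]=R.from_quat(s['ee_rot']).as_matrix(); T[:3,3]=s['position']; return T
def shot(name):
    s=read_state(); p=get_image(name)
    p['W']=np.array(p['world_from_camera']) if 'world_from_camera' in p else T_tool(s)@np.array(p['T_tool_cam'])
    return p
def ray(p,uv):
    K=np.array(p['mtx']); d=cv2.undistortPoints(np.array([[uv]],float),K,np.array(p.get('dist',np.zeros(5)),float))[0,0]
    return p['W'][:3,3], p['W'][:3,:3]@np.array([d[0],-d[1],-1.])
def at_z(p,uv,z):
    o,d=ray(p,uv); return o+d*(z-o[2])/d[2]
def cloud(p):
    K=np.array(p['mtx']); v,u=np.mgrid[:400,:640]; Z=p['z_map']
    c=np.stack([(u-K[0,2])/K[0,0]*Z,-(v-K[1,2])/K[1,1]*Z,-Z],-1)
    w=c@p['W'][:3,:3].T+p['W'][:3,3]; w[Z<=0]=np.nan; return w
E
python3 - <<'E'
from h import *
print(grip_point_offset, read_state())
for n in('scene','top'):
    p=shot(n); save(p,n+'0'); print({k:(v if np.size(v)<20 else np.shape(v)) for k,v in p.items()})
    for t in ['scale','case_a','case_b','case_c','case_d','box1','box2','box3','bar1','beaker','solvent']:
        print(t,[(np.round(r['at']).tolist(),round(r['conf'],2)) for r in place_of(p,t)][:4])
E
```

```text
pics
154.70000000000002 {'clock': 0.0, 'joints': array([ 1.53559444e+00,  3.85559542e-01,  6.59913349e-03, -5.24054882e-04,
       -1.19399578e+00, -2.58553309e-01]), 'joint_vel': array([-2.81573613e-03,  5.62762964e-04, -8.62517407e-04, -2.89790673e-04,
       -8.56977694e-05, -2.01891071e-03]), 'joint_efforts': array([ 2.10531198e-04, -3.92294168e+01,  1.88400006e+01,  4.18600693e+00,
       -4.65974532e-03,  3.01854861e-06]), 'position': array([180.89870012, 598.0238322 , 403.60519573]), 'ee_rot': array([ 9.89218104e-01, -1.46445613e-01, -1.21672263e-04,  1.10034665e-03]), 'contact_force': array([-0.34920114, -0.15693709,  0.59273219]), 'wrist_torque': array([ 0.05425632,  0.0069466 , -0.01973953]), 'grasp_force': 0.0, 'gripper_width': 85.29858151632392}
{'img': (400, 640, 3), 'z_map': (400, 640), 'mtx': array([[484.03909   ,   0.        , 319.11702587],
       [  0.        , 484.03909   , 197.14359575],
       [  0.        ,   0.        ,   1.        ]]), 'world_from_camera': array([[ 7.73582841e-01, -4.70986965e-01,  4.23958567e-01,
         1.18446977e+03],
       [ 6.33401223e
[... 2344 characters left out ...]
5.0, 153.0], 0.97), ([404.0, 166.0], 0.68), ([405.0, 232.0], 0.65)]
case_c [([345.0, 153.0], 0.97), ([404.0, 166.0], 0.68), ([405.0, 232.0], 0.65)]
case_d [([345.0, 153.0], 0.97), ([404.0, 166.0], 0.68), ([405.0, 232.0], 0.65)]
box1 [([191.0, 232.0], 0.81), ([406.0, 230.0], 0.67), ([238.0, 200.0], 0.62), ([286.0, 178.0], 0.61)]
box2 [([191.0, 232.0], 0.81), ([406.0, 230.0], 0.67), ([238.0, 200.0], 0.62), ([286.0, 178.0], 0.61)]
box3 [([191.0, 232.0], 0.81), ([406.0, 230.0], 0.67), ([238.0, 200.0], 0.62), ([286.0, 178.0], 0.61)]
bar1 [([286.0, 192.0], 0.69), ([180.0, 238.0], 0.68), ([234.0, 210.0], 0.58), ([406.0, 163.0], 0.21)]
beaker [([266.0, 248.0], 0.74)]
solvent [([192.0, 160.0], 0.79)]
```

```bash
python3 -c "
import cv2
a=cv2.imread('pics/top0.png')[110:300,130:460];cv2.imwrite('pics/topc.png',cv2.resize(a,None,fx=2.4,fy=2.4,interpolation=2))
"
```

```text
(no output)
```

View pics/topc.png

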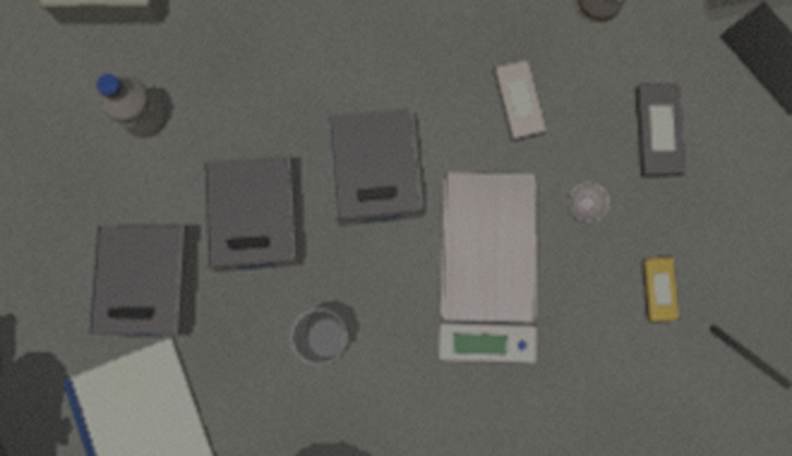

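View pics/scene0.png

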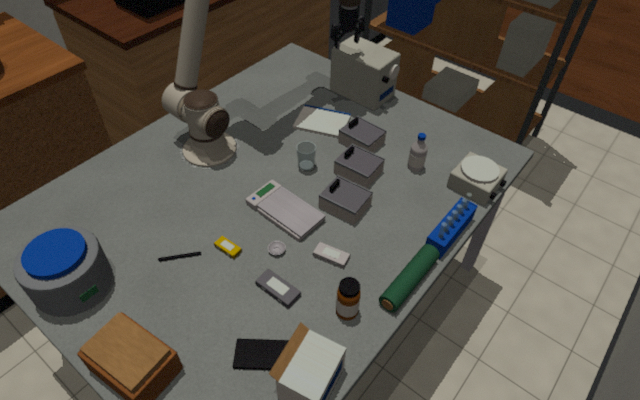

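The crop shows three lidded boxes at about (141,280), (252,212) and (377,165). The scale pan is at (489,247), with white at (520,99), grey at (661,129) and yellow at (662,289). There's no blue case. The beaker is at (320,335) and the solvent bottle at (122,98).

```bash
cat >> h.py <<'E'
def patch(p,uv,r=45,zlo=12,zhi=200,zref=None):
    """height-segmented blob around pixel uv -> centre, size, angle (world xy), median z"""
    w=cloud(p); m=((w[...,2]>zlo)&(w[...,2]<zhi)).astype(np.uint8)
    n,l=cv2.connectedComponents(m); u,v=np.round(uv).astype(int)
    k=l[v,u]; pts=w[l==k]; pts=pts[~np.isnan(pts).any(1)]
    rc=cv2.minAreaRect(pts[:,:2].astype(np.float32)); c,(a,b),ang=rc
    if a<b: a,b,ang=b,a,ang+90
    return np.round(c,1),(round(a,1),round(b,1)),round((ang+90)%180-90,1),round(float(np.median(pts[:,2])),1),len(pts)
def go(x,y,z,yaw,s=None):
    """slide/roll taking grasp point to world x,y,z with closing line at angle yaw (deg)"""
    s=s or read_state(); T=T_tool(s); Rm=T[:3,:3]
    tgt=np.array([x,y,z+grip_point_offset]); sl=Rm.T@(tgt-T[:3,3])/1000
    cy=np.degrees(np.arctan2(Rm[1,1],Rm[0,1])); d=(yaw-cy+90)%180-90
    return np.round(sl,4).tolist(), 'roll',round(-d,1),'closing now',round(cy,1),'j6',round(float(s['joints'][5]),2)
E
python3 - <<'E'
from h import *
p=shot('top'); w=cloud(p)
for n,uv,lo in [('grey',(405,164),12),('white',(347,151),12),('yellow',(406,230),10),('pan',(334,213),20),('b1',(191,222),45),('b2',(236,195),45),('b3',(287,175),45),('beaker',(264,250),40),('solv',(181,151),60)]:
    print(n,patch(p,uv,zlo=lo),w[uv[1],uv[0]].round(0))
s=shot('scene'); ws=cloud(s)
for n,uv,lo in [('grey',(278,288),12),('white',(332,254),12),('yellow',(228,246),10),('pan',(290,212),20),('b3',(346,198),45),('b2',(360,163),45),('b1',(363,132),45)]:
    print('S',n,patch(s,uv,zlo=lo))
for b in place_of(p,'bar1')[:3]: print(at_z(p,b['at'],83).round(0))
print(R.from_quat(read_state()['ee_rot']).as_matrix().round(3), shot('wrist')['T_tool_cam'])
E
```

```text
grey (array([ 617.9, -292.6]), (129.9, 59.7), 0.0, 23.7, 680) [ 615. -289.   25.]
white (array([661.1, -98.6]), (106.0, 48.8), 12.8, 21.6, 456) [660. -99.  26.]
yellow (array([ 396.5, -281.3]), (84.4, 39.8), 2.6, 19.6, 325) [ 398. -283.   20.]
pan (array([428.6, -49.7]), (253.2, 127.8), -1.6, 29.3, 3006) [453. -52.  28.]
b1 (array([411.4, 407.1]), (140.3, 118.5), -0.5, 58.5, 1764) [424. 395.  59.]
b2 (array([500.2, 265.1]), (140.6, 117.9), 4.3, 58.3, 1670) [509. 258.  55.]
b3 (array([563.4, 100.6]), (141.1, 115.8), 5.4, 58.3, 1594) [573.  97.  57.]
beaker (array([611.7, -36.2]), (3744.6, 1980.1), 89.7, -1.7, 227297) [338. 174.  -1.]
solv (array([640.2, 419.9]), (58.5, 51.0), -40.6, 104.2, 389) [636. 417. 116.]
S grey (array([ 622. , -295.5]), (129.0, 60.1), 0.2, 24.3, 822)
S white (array([ 665.9, -102.2]), (106.6, 54.2), 12.5, 22.5, 487)
S yellow (array([ 400.2, -285.7]), (89.1, 42.2), 1.8, 20.3, 310)
S pan (array([431.9, -55. ]), (256.3, 131.7), -2.5, 29.9, 2198)
S b3 (array([566.8,  97.9]), (142.2, 123.7), 5.9, 58.8, 1232)
S b2 (array([504.6, 262.5]), (143.7, 127.7), 4.7, 58.7, 1020)
S b1 (array([414.7, 403.4]), (147.3, 126.7), -0.9, 58.9, 871)
[457. 263.  83.]
[370. 408.  83.]
[511. 103.  83.]
[[ 0.957 -0.29  -0.   ]
 [-0.29  -0.957 -0.   ]
 [-0.     0.    -1.   ]] [[-5.26254673e-04  9.58867064e-01  2.83855029e-01  7.17721427e+01]
 [ 9.99999088e-01  1.51618895e-04  1.34178292e-03 -6.90114573e-01]
 [ 1.24355366e-03  2.83855476e-01 -9.58866269e-01  3.04663003e+01]
 [ 0.00000000e+00  0.00000000e+00  0.00000000e+00  1.00000000e+00]]
```

Measured heights match the text: 24, 22 and 20 mm for the cases, 29 for the pan and 58 for the lids. The grey case goes first, so I'll move over it.

Run:
```python
from h import *
print(go(620,-294,165,90)); s=read_state(); print(s['position'])
```

```text
([0.6786, 0.7269, 0.085], 'roll', np.float64(-16.8), 'closing now', np.float64(-106.8), 'j6', -0.26)
[180.94468643 598.21166202 404.72425308]
```

Call:
{"op": "carry_out", "data": {
  "slide": [
    [0.042,0.045,0],
    [0.085,0.09,0],
    [0.127,0.136,0],
    [0.17,0.18,0],
    [0.212,0.227,0],
    [0.254,0.272,0],
    [0.297,0.318,0],
    [0.339,0.363,0]
  ],
  "roll": [-2,-4,-6,-8,-10,-12,-14,-16.8],
  "claw": [0.085,0.085,0.085,0.085,0.085,0.085,0.085,0.085]
}}

```text
clock: 2.4
position: [400.7, 150.7, 405.3]
ee_rot: [1.0, 0.001, 0.001, -0.0]
contact_force: [0.3, 1.6, 0.4]
gripper_width: 85.1
grasp_force: 0.0
```

Run:
```python
from h import *
print(go(620,-294,165,90)); s=read_state(); print(s['position'],s['clock'],s['joints'].round(2))
```

```text
([0.2184, 0.4451, 0.0855], 'roll', np.float64(0.1), 'closing now', np.float64(-89.9), 'j6', 0.83)
[400.69785999 150.66157135 405.29170905] 2.4 [ 0.74  0.04 -0.44  0.   -1.09  0.83]
```

Call:
{"op": "carry_out", "data": {
  "slide": [
    [0.027,0.056,0.01],
    [0.055,0.111,0.02],
    [0.082,0.167,0.03],
    [0.109,0.223,0.04],
    [0.136,0.278,0.05],
    [0.164,0.334,0.065],
    [0.191,0.39,0.075],
    [0.218,0.445,0.0855]
  ],
  "roll": [0,0,0,0,0,0,0,0],
  "claw": [0.085,0.085,0.085,0.085,0.085,0.085,0.085,0.085]
}}

```text
clock: 3.4
position: [617.5, -291.9, 319.3]
ee_rot: [1.0, -0.0, 0.0, 0.0]
contact_force: [1.2, 0.2, 0.9]
gripper_width: 85.1
grasp_force: 0.0
```

```bash
cat >> h.py <<'E'
def big(p,lo,hi,uv=None):
    """largest (or nearest to uv) blob with lo<z<hi"""
    w=cloud(p); m=cv2.morphologyEx(((w[...,2]>lo)&(w[...,2]<hi)).astype(np.uint8),cv2.MORPH_OPEN,np.ones((3,3)))
    n,l,st,ce=cv2.connectedComponentsWithStats(m)
    out=[]
    for k in np.argsort(-st[1:,4])[:4]+1:
        pts=w[l==k]
        if len(pts)<200: continue
        c,(a,b),g=cv2.minAreaRect(pts[:,:2].astype(np.float32))
        if a<b: a,b,g=b,a,g+90
        out.append((np.round(c,1).tolist(),round(a,1),round(b,1),round((g+90)%180-90,1),round(float(np.median(pts[:,2])),1),ce[k].round(0).tolist()))
    return out
E
python3 - <<'E'
from h import *
p=shot('wrist'); save(p,'w1'); 
for o in big(p,12,40): print(o)
print(read_state()['position'])
print([(np.round(r['at']),round(r['conf'],2)) for r in place_of(p,'case_b')])
E
```

```text
([721.1, -468.5], 137.5, 80.8, 37.8, 14.2, [568.0, 62.0])
([620.9, -293.0], 128.2, 57.7, 0.9, 24.4, [322.0, 180.0])
([665.1, -99.6], 106.6, 50.0, 12.8, 22.5, [61.0, 123.0])
([507.8, -66.4], 107.0, 101.4, 87.9, 30.3, [56.0, 301.0])
[ 619.3273059  -297.68251956  315.96383214]
[(array([321., 180.]), 0.81), (array([ 67., 127.]), 0.61)]
```

View pics/w1.png

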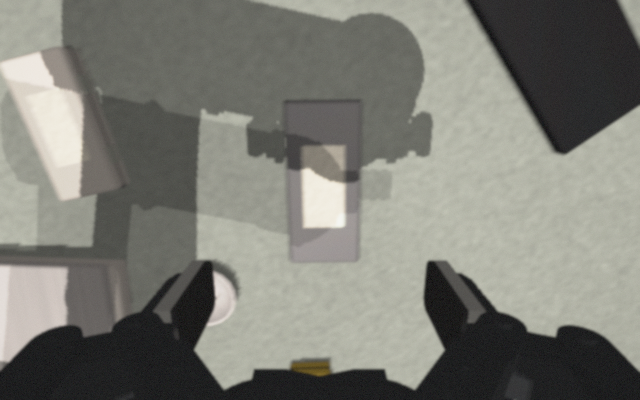

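The wrist picture shows the grey case at (322,180), the white at (65,125), a pan corner at (60,300) and the dish at (220,297). The arm was still settling, so I'll measure once more.

Run:
```python
from h import *
p=shot('wrist')
for o in big(p,12,40): print(o)
print(read_state()['position'],read_state()['contact_force'],go(620.5,-293,18,90.9))
```

```text
([719.8, -469.5], 133.9, 80.8, 37.8, 14.2, [568.0, 61.0])
([620.9, -293.2], 128.0, 57.8, 0.7, 24.4, [318.0, 180.0])
([665.3, -99.9], 106.7, 50.2, 12.3, 22.5, [54.0, 125.0])
([509.9, -69.0], 101.8, 97.1, 88.3, 30.4, [54.0, 302.0])
[ 617.05453409 -292.67962684  316.94888235] [-0.91504638  0.42571352 -0.25838347] ([0.0039, 0.0004, 0.1442], 'roll', np.float64(-1.2), 'closing now', np.float64(-90.3), 'j6', 1.77)
```

Call:
{"op": "carry_out", "data": {
  "slide": [
    [0.003,0.0005,0.045],
    [0.003,0.0005,0.09],
    [0.003,0.0005,0.125],
    [0.003,0.0005,0.1465],
    [0.003,0.0005,0.1465],
    [0.003,0.0005,0.1465],
    [0.003,0.0005,0.1465],
    [0.003,0.0005,0.1465]
  ],
  "roll": [-0.8,-0.8,-0.8,-0.8,-0.8,-0.8,-0.8,-0.8],
  "claw": [0.085,0.085,0.085,0.085,0.085,0.04,0.04,0.04]
}}

```text
clock: 4.55
position: [620.7, -290.5, 176.0]
ee_rot: [1.0, 0.007, 0.002, 0.001]
contact_force: [-0.3, 1.1, 6.1]
gripper_width: 55.6
grasp_force: 67.5
```

```bash
cat > c.py <<'E'
import json,sys
from h import *
# commanded pose: x,y,z,yaw of closing line (deg)
def cmd(): return json.load(open('cmd.json'))
def put(x): json.dump(list(map(float,x)),open('cmd.json','w'))
def Tc(c=None):
    c=c or cmd(); t=np.radians(c[3]); T=np.eye(4)
    y=np.array([np.cos(t),np.sin(t),0]); z=np.array([0,0,-1.]); T[:3,0]=np.cross(y,z); T[:3,1]=y; T[:3,2]=z; T[:3,3]=c[:3]; return T
def did(slide,roll):
    c=cmd(); p=Tc(c)[:3,:3]@np.array(slide)*1000+c[:3]; put([*p,c[3]-roll])
def to(x,y,z,yaw):
    """z of grasp point"""
    c=cmd(); T=Tc(c); d=(yaw-c[3]+90)%180-90
    return (T[:3,:3].T@(np.array([x,y,z+154.7])-c[:3])/1000).round(4).tolist(),'roll',round(-d,1)
def wrist():
    p=get_image('wrist'); p['W']=Tc()@np.array(p['T_tool_cam']); return p
E
python3 - <<'E'
from c import *
put([618.1,-292.5,319.2,-90]); did([.003,.0005,.1465],-.8)
s=read_state(); print(cmd(),s['position'],s['gripper_width'],s['grasp_force'],s['contact_force'])
E
```

```text
[621.1, -293.0, 172.7, -89.2] [ 620.70001745 -290.45373556  176.01958177] 55.57312581535829 67.51343250274658 [-0.2834047   1.05297038  6.13006107]
```

Run:
```python
from c import *
print(to(621.1,-293,140,-89.2),to(450,-50,235,-90))
```

```text
([0.0, 0.0, -0.122], 'roll', -0.0) ([-0.1677, -0.2454, -0.217], 'roll', 0.8)
```

Call:
{"op": "carry_out", "data": {
  "slide": [
    [0,0,-0.02],
    [0,0,-0.065],
    [0,0,-0.11],
    [-0.03,-0.045,-0.15],
    [-0.065,-0.095,-0.18],
    [-0.1,-0.145,-0.217],
    [-0.135,-0.195,-0.217],
    [-0.168,-0.245,-0.217]
  ],
  "roll": [0,0,0,0.2,0.4,0.6,0.8,0.8],
  "claw": [0.04,0.04,0.04,0.04,0.04,0.04,0.04,0.04]
}}

```text
clock: 5.55
position: [454.0, -57.2, 391.5]
ee_rot: [1.0, -0.001, 0.001, -0.001]
contact_force: [1.0, 1.9, -2.0]
gripper_width: 55.8
grasp_force: 66.7
```

Run:
```python
from c import *
did([-.168,-.245,-.217],.8)
for i in range(4): get_image('scene')
p=wrist(); save(p,'w2'); print(cmd(),read_state()['position'],read_state()['gripper_width'])
for o in big(p,20,36): print(o)
w=cloud(p); m=(w[...,2]>24)&(w[...,2]<36)
P=w[m]; print(np.percentile(P[:,0],[.5,99.5]),np.percentile(P[:,1],[.5,99.5]))
# edges: y edges as function of x, x edge as fn of y
for x in range(400,560,20):
    q=P[abs(P[:,0]-x)<3]
    if len(q)>10: print(x,q[:,1].min().round(1),q[:,1].max().round(1))
for y in range(-100,0,15):
    q=P[abs(P[:,1]-y)<3]; print('y',y,q[:,0].max().round(1))
```

```text
[449.69564178334633, -50.369527914696874, 389.7, -90.0] [455.5037357  -58.07334178 390.88453487] 55.57570640779342
([528.0, -48.6], 121.6, 51.3, -89.7, 28.7, [317.0, 87.0])
([502.6, 214.2], 139.9, 4.6, 3.9, 28.0, [26.0, 112.0])
([547.6, 47.6], 101.2, 1.2, 5.3, 28.3, [207.0, 60.0])
([346.9, 158.1], 57.9, 22.3, 43.1, 28.0, [120.0, 269.0])
[312.2914285  587.33787008] [-106.92349124  218.82499103]
440 208.0 210.7
460 209.9 212.3
480 210.7 213.9
500 -107.1 214.8
520 -107.9 216.7
540 -108.5 218.2
y -100 550.0
y -85 550.0
y -70 550.9
y -55 551.7
y -40 551.8
y -25 552.6
y -10 553.4
```

View pics/w2.png

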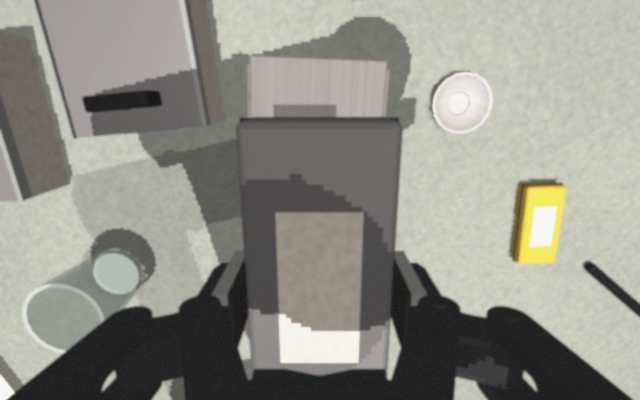

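The picture shows the held grey case over the pan. The pan's far edge is at row 58, the dish at (462,102), the yellow case at (540,223) and the beaker at (90,290). My last rows were slightly over the speed limit, so the commanded pose fell short. I'll re-anchor it from averaged readings.

```bash
cat >> c.py <<'E'
def anchor(n=4):
    P=[];Y=[]
    for i in range(n):
        get_image('scene'); T=T_tool(); P.append(T[:3,3]); Y.append(np.degrees(np.arctan2(T[1,1],T[0,1])))
    c=[*np.mean(P,0),np.mean(Y)]; print('anchor',np.round(c,1),'std',np.std(P,0).round(1),np.std(Y).round(2)); return c
def edges(p,xs,ys,lo=24,hi=36,yr=(-130,20)):
    w=cloud(p); P=w[(w[...,2]>lo)&(w[...,2]<hi)&(w[...,1]>yr[0])&(w[...,1]<yr[1])]
    for x in xs:
        q=P[abs(P[:,0]-x)<3]
        if len(q)>10: print('x',x,q[:,1].min().round(1),q[:,1].max().round(1))
    for y in ys:
        q=P[abs(P[:,1]-y)<3]
        if len(q)>10: print('y',y,q[:,0].min().round(1),q[:,0].max().round(1))
E
python3 - <<'E'
from c import *
c=anchor(6); put([*c[:3],-90.])
p=wrist(); edges(p,range(440,570,20),range(-110,5,15))
E
```

```text
anchor [456.2 -58.9 389.9 -90.1] std [0.1 0.2 0.3] 0.03
x 520 -113.8 5.6
x 540 -114.5 5.4
x 560 -82.8 4.3
y -110 509.3 555.5
y -95 509.3 556.3
y -80 509.4 557.3
y -65 509.3 557.1
y -50 509.4 557.9
y -35 509.4 558.8
y -20 509.3 558.7
y -5 509.4 559.7
```

```bash
cat >> c.py <<'E'
def held(p):
    """top plane of held case in tool frame"""
    w=cloud(p); c=cmd(); q=(w-np.array(c[:3]))@Tc()[:3,:3]
    m=(q[...,2]>120)&(q[...,2]<180)&(abs(q[...,1])<26)&(q[...,0]>-20)
    v=q[m]; z=np.median(v[:,2]); v=v[abs(v[:,2]-z)<4]
    print('held top z',z.round(1),'x max by y',[(y,v[abs(v[:,1]-y)<2][:,0].max().round(1)) for y in (-20,-10,0,10,20) if (abs(v[:,1]-y)<2).any()],'zs',[np.median(v[abs(v[:,0]-x)<4][:,2]).round(1) for x in (10,25,40,50,60) if (abs(v[:,0]-x)<4).any()])
E
python3 - <<'E'
from c import *
p=wrist(); held(p); print(to(457.8,-51.3,60,-92.1), to(457.8,-51.3,49.5,-92.1))
E
```

```text
held top z 151.7 x max by y [(-20, np.float64(63.7)), (-10, np.float64(63.6)), (0, np.float64(63.7)), (10, np.float64(63.6)), (20, np.float64(63.6))] zs [np.float64(151.5), np.float64(151.5), np.float64(151.8), np.float64(151.8), np.float64(152.1)]
([0.0016, -0.0076, 0.1752], 'roll', 2.1) ([0.0016, -0.0076, 0.1857], 'roll', 2.1)
```

Call:
{"op": "carry_out", "data": {
  "slide": [
    [0.0016,-0.0076,0.04],
    [0.0016,-0.0076,0.085],
    [0.0016,-0.0076,0.13],
    [0.0016,-0.0076,0.165],
    [0.0016,-0.0076,0.18],
    [0.0016,-0.0076,0.183],
    [0.0016,-0.0076,0.183],
    [0.0016,-0.0076,0.183]
  ],
  "roll": [2.1,2.1,2.1,2.1,2.1,2.1,2.1,2.1],
  "claw": [0.04,0.04,0.04,0.04,0.04,0.04,0.04,0.04]
}}

```text
clock: 7.2
position: [457.9, -50.6, 207.7]
ee_rot: [1.0, -0.019, 0.001, -0.0]
contact_force: [0.3, 0.6, -1.5]
gripper_width: 55.4
grasp_force: 66.6
```

Run:
```python
from c import *
print(read_state()['contact_force']);c=anchor(2); put(c)
print('white hover',to(665.3,-99.9,165,-77.7), 'from z+150')
```

```text
[ 0.25665341  0.64813479 -1.48420621]
anchor [457.8 -50.5 207.6 -92.1] std [0. 0. 0.] 0.0
white hover ([0.2092, 0.0416, -0.1121], 'roll', -14.4) from z+150
```

Call:
{"op": "carry_out", "data": {
  "slide": [
    [0,0.0008,0.001],
    [0,0.0008,0.0015],
    [0,0.0008,0.0015],
    [0,0.0008,0.0015],
    [0,0,-0.03],
    [0,0,-0.075],
    [0.03,0.006,-0.112],
    [0.08,0.016,-0.112]
  ],
  "roll": [0,0,0,0,0,0,-3,-7],
  "claw": [0.04,0.04,0.08,0.085,0.085,0.085,0.085,0.085]
}}

```text
clock: 8.3
position: [537.6, -69.5, 323.2]
ee_rot: [0.999, 0.044, 0.004, -0.0]
contact_force: [-0.2, 0.9, -0.7]
gripper_width: 85.6
grasp_force: 0.0
```

Run:
```python
from c import *
c=anchor(4); put(c)
p=wrist()
for o in big(p,38,64): print('on pan',o)
for o in big(p,10,34): print(o)
print('white hover',to(665.3,-99.9,165,-77.7))
```

```text
anchor [539.6 -70.  319.2 -85.1] std [2.5 0.2 1.2] 0.16
on pan ([569.9, 98.1], 141.1, 114.3, 5.3, 59.8, [82.0, 127.0])
on pan ([461.4, -51.3], 128.2, 57.7, -1.9, 55.4, [287.0, 291.0])
([455.5, -52.4], 212.7, 130.3, -2.0, 31.4, [293.0, 251.0])
([647.8, -103.6], 64.5, 48.6, 13.1, 23.9, [381.0, 46.0])
([575.4, 42.4], 140.3, 1.9, 5.7, 22.7, [171.0, 122.0])
([523.3, -189.6], 54.8, 54.4, -68.6, 14.7, [469.0, 222.0])
white hover ([0.1227, 0.0405, -0.0005], 'roll', -7.4)
```

Call:
{"op": "carry_out", "data": {
  "slide": [
    [0.045,0.015,0],
    [0.09,0.03,0],
    [0.123,0.04,0],
    [0.123,0.04,0],
    [0.123,0.04,0]
  ],
  "roll": [-3,-6,-7.4,-7.4,-7.4],
  "claw": [0.085,0.085,0.085,0.085,0.085]
}}

```text
clock: 9.18
position: [661.5, -98.7, 318.3]
ee_rot: [0.994, 0.107, -0.001, -0.0]
contact_force: [0.0, 0.0, -0.1]
gripper_width: 85.4
grasp_force: 0.0
```

Run:
```python
from c import *
c=anchor(3); put(c)
p=wrist()
for o in big(p,12,34): print(o)
for o in big(p,38,64): print('on pan',o)
o=min(big(p,12,34),key=lambda o:abs(o[1]-106)); print('grasp',to(*o[0],18,o[3]-90))
```

```text
anchor [661.5 -98.6 319.  -77.7] std [0.1 0.  0.2] 0.01
([665.3, -99.0], 105.7, 48.2, 12.8, 22.1, [322.0, 182.0])
([525.7, -73.8], 92.1, 65.8, 87.1, 29.8, [264.0, 329.0])
([601.8, 64.4], 160.3, 79.3, 43.6, 23.2, [105.0, 219.0])
([795.6, -201.7], 51.5, 14.4, 48.9, 24.2, [504.0, 35.0])
on pan ([579.6, 82.1], 119.2, 79.4, 5.3, 58.1, [58.0, 252.0])
on pan ([507.9, -54.0], 54.5, 29.6, 87.9, 52.9, [229.0, 362.0])
on pan ([792.9, -204.8], 52.0, 13.5, 58.3, 51.6, [528.0, 33.0])
grasp ([0.0036, 0.0012, 0.1463], 'roll', -0.5)
```

Call:
{"op": "carry_out", "data": {
  "slide": [
    [0.0036,0.0012,0.045],
    [0.0036,0.0012,0.09],
    [0.0036,0.0012,0.13],
    [0.0036,0.0012,0.147],
    [0.0036,0.0012,0.147],
    [0.0036,0.0012,0.147],
    [0.0036,0.0012,0.147],
    [0.0036,0.0012,0.147]
  ],
  "roll": [-0.5,-0.5,-0.5,-0.5,-0.5,-0.5,-0.5,-0.5],
  "claw": [0.085,0.085,0.085,0.085,0.085,0.03,0.03,0.03]
}}

```text
clock: 10.38
position: [667.2, -99.3, 174.1]
ee_rot: [0.994, 0.111, 0.002, 0.0]
contact_force: [-0.4, 0.8, 4.5]
gripper_width: 46.7
grasp_force: 65.0
```

Run:
```python
from c import *
s=read_state(); print(s['gripper_width'],s['grasp_force'],s['contact_force'])
c=anchor(2); put(c); print(to(430,-51.3,200,-92.1))
```

```text
46.6579961885479 64.96420741081238 [-0.36649256  0.82826024  4.53808805]
anchor [667.2 -99.3 174.1 -77.2] std [0. 0. 0.] 0.0
([-0.2207, -0.0993, -0.1806], 'roll', 14.9)
```

Call:
{"op": "carry_out", "data": {
  "slide": [
    [0,0,-0.025],
    [0,0,-0.075],
    [-0.02,-0.009,-0.12],
    [-0.06,-0.027,-0.15],
    [-0.105,-0.047,-0.17],
    [-0.15,-0.067,-0.1806],
    [-0.195,-0.088,-0.1806],
    [-0.2207,-0.0993,-0.1806]
  ],
  "roll": [0,0,2,5,8,11,14,14.9],
  "claw": [0.03,0.03,0.03,0.03,0.03,0.03,0.03,0.03]
}}

```text
clock: 11.48
position: [426.4, -51.4, 352.5]
ee_rot: [1.0, -0.019, -0.0, -0.0]
contact_force: [0.9, 0.2, -1.3]
gripper_width: 46.6
grasp_force: 64.2
```

Run:
```python
from c import *
anchor(3);c=anchor(3); put(c); p=wrist(); save(p,'w3'); held(p)
edges(p,range(440,570,10),range(-75,-20,6),45,62,(-130,20)); print('pan')
edges(p,range(520,570,10),range(-110,5,20),24,36,(-130,20))
print(to(458,-51.3,100,-92.1))
```

```text
anchor [425.9 -51.5 352.6 -92.1] std [1.6 0.1 0.3] 0.06
anchor [429.5 -51.3 352.8 -92.1] std [0.4 0.  0.1] 0.02
held top z 151.7 x max by y [(-20, np.float64(50.5)), (-10, np.float64(50.4)), (0, np.float64(50.5)), (10, np.float64(50.5)), (20, np.float64(50.5))] zs [np.float64(151.6), np.float64(151.8), np.float64(151.9), np.float64(152.5)]
x 460 -78.5 -22.7
x 470 -79.4 -23.0
x 480 -79.4 -22.9
x 490 -80.7 -23.8
x 500 -80.3 -23.3
x 510 -80.3 -24.3
x 520 -80.5 -25.2
y -75 459.7 519.2
y -69 459.9 519.4
y -63 460.1 519.6
y -57 460.3 519.8
y -51 460.6 520.0
y -45 460.8 520.3
y -39 461.0 520.6
y -33 461.2 520.8
y -27 461.5 520.9
y -21 461.4 502.0
pan
x 520 -114.6 5.4
x 530 -114.6 5.2
x 540 -114.5 5.1
x 550 -115.0 4.5
x 560 -56.4 3.5
y -110 368.1 555.1
y -90 455.3 555.8
y -70 521.5 556.7
y -50 522.1 557.5
y -30 522.9 558.1
y -10 458.3 558.9
([0.0285, -0.0011, 0.0981], 'roll', -0.0)
```

View pics/w3.png

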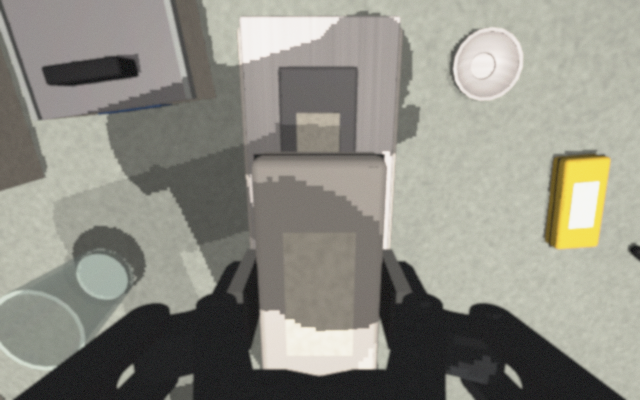

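Call:
{"op": "carry_out", "data": {
  "slide": [
    [0.015,-0.001,0.03],
    [0.029,-0.0015,0.07],
    [0.029,-0.0015,0.1],
    [0.029,-0.0015,0.118],
    [0.029,-0.0015,0.123],
    [0.029,-0.0015,0.123],
    [0.029,-0.0015,0.123]
  ],
  "roll": [0,0,0,0,0,0,0],
  "claw": [0.03,0.03,0.03,0.03,0.03,0.03,0.03]
}}

```text
clock: 12.7
position: [458.8, -50.9, 230.0]
ee_rot: [1.0, -0.019, 0.001, -0.0]
contact_force: [-0.5, -0.5, -0.4]
gripper_width: 46.9
grasp_force: 64.2
```

Run:
```python
from c import *
c=anchor(3); put(c)
p=wrist(); held(p); edges(p,[500,510,515],range(-69,-27,10),45,62,(-130,20))
print(to(458.9,-50.9,73,-92.1),to(400,-284,165,-87.6))
```

```text
anchor [458.6 -50.9 230.  -92.1] std [0.1 0.  0. ] 0.0
held top z 151.9 x max by y [(-20, np.float64(50.5)), (-10, np.float64(50.5)), (0, np.float64(50.7)), (10, np.float64(50.5)), (20, np.float64(50.5))] zs [np.float64(151.6), np.float64(151.8), np.float64(151.9), np.float64(152.5)]
x 500 -80.5 -79.1
x 510 -81.1 -23.9
x 515 -81.0 -24.2
y -69 507.6 520.5
y -59 507.9 520.9
y -49 508.3 521.2
y -39 508.7 521.6
y -29 508.4 521.8
([0.0003, 0.0, 0.0023], 'roll', -0.0) ([-0.0499, 0.2351, -0.0897], 'roll', -4.5)
```

Call:
{"op": "carry_out", "data": {
  "slide": [
    [0.0008,0,0.0015],
    [0.0008,0,0.002],
    [0.0008,0,0.002],
    [0.0008,0,0.002],
    [0,0,-0.03],
    [0,0,-0.075],
    [0,0.04,-0.09],
    [-0.01,0.09,-0.09]
  ],
  "roll": [0,0,0,0,0,0,0,-1],
  "claw": [0.03,0.03,0.075,0.085,0.085,0.085,0.085,0.085]
}}

```text
clock: 13.9
position: [445.8, -140.9, 321.3]
ee_rot: [1.0, -0.008, 0.003, 0.0]
contact_force: [0.3, -0.1, -0.3]
gripper_width: 85.1
grasp_force: 0.0
```

Call:
{"op": "carry_out", "data": {
  "slide": [
    [-0.01,0.05,0],
    [-0.025,0.1,0],
    [-0.04,0.145,0],
    [-0.04,0.145,0],
    [-0.04,0.145,0],
    [-0.04,0.145,0]
  ],
  "roll": [-1,-2,-3.5,-3.5,-3.5,-3.5],
  "claw": [0.085,0.085,0.085,0.085,0.085,0.085]
}}

```text
clock: 14.65
position: [402.5, -283.9, 319.5]
ee_rot: [1.0, 0.021, 0.0, -0.0]
contact_force: [-0.5, -0.1, 0.2]
gripper_width: 85.3
grasp_force: 0.0
```

Run:
```python
from c import *
c=anchor(3); put(c)
p=wrist()
B=big(p,10,34); print(B)
for o in big(p,40,100): print('stack',o)
o=min(B,key=lambda o:abs(o[1]-84)); print('grasp',to(*o[0],17,o[3]-90))
```

```text
anchor [ 402.5 -283.8  319.6  -87.5] std [0. 0. 0.] 0.0
[([418.3, -71.4], 227.1, 91.4, -2.2, 29.5, [61.0, 159.0]), ([399.7, -282.5], 83.7, 39.6, 2.6, 20.3, [319.0, 190.0]), ([512.9, -189.3], 55.2, 40.8, -87.4, 14.4, [189.0, 33.0]), ([336.2, -365.3], 32.0, 7.2, 51.1, 11.0, [412.0, 267.0])]
stack ([455.5, -79.1], 128.3, 15.1, -7.7, 48.9, [11.0, 128.0])
grasp ([-0.0028, -0.0014, 0.1479], 'roll', -0.1)
```

Call:
{"op": "carry_out", "data": {
  "slide": [
    [-0.0028,-0.0014,0.045],
    [-0.0028,-0.0014,0.09],
    [-0.0028,-0.0014,0.13],
    [-0.0028,-0.0014,0.146],
    [-0.0028,-0.0014,0.146],
    [-0.0028,-0.0014,0.146],
    [-0.0028,-0.0014,0.146],
    [-0.0028,-0.0014,0.146]
  ],
  "roll": [0,0,0,0,0,0,0,0],
  "claw": [0.075,0.075,0.075,0.075,0.075,0.025,0.025,0.025]
}}

```text
clock: 15.85
position: [399.8, -283.5, 174.9]
ee_rot: [1.0, 0.021, 0.001, 0.001]
contact_force: [0.4, 1.1, 4.8]
gripper_width: 37.7
grasp_force: 62.0
```

Run:
```python
from c import *
s=read_state(); print(s['gripper_width'],s['grasp_force'],s['contact_force'])
c=anchor(2); put(c); print(to(430,-51.3,210,-92.1))
```

```text
37.68772329674768 62.02436327934265 [0.38562636 1.10916194 4.84728594]
anchor [ 399.8 -283.5  174.9  -87.6] std [0. 0. 0.] 0.0
([0.0399, -0.2307, -0.1898], 'roll', 4.5)
```

Call:
{"op": "carry_out", "data": {
  "slide": [
    [0,0,-0.025],
    [0,0,-0.075],
    [0,-0.01,-0.125],
    [0.008,-0.045,-0.16],
    [0.016,-0.09,-0.18],
    [0.024,-0.14,-0.19],
    [0.032,-0.19,-0.19],
    [0.04,-0.2307,-0.19]
  ],
  "roll": [0,0,0,1,2,3,4,4.5],
  "claw": [0.025,0.025,0.025,0.025,0.025,0.025,0.025,0.025]
}}

```text
clock: 16.95
position: [429.0, -49.7, 363.9]
ee_rot: [1.0, -0.019, 0.001, -0.0]
contact_force: [0.7, -0.3, -0.7]
gripper_width: 37.9
grasp_force: 61.2
```

Call:
{"op": "carry_out", "data": {
  "slide": [
    [0,0,0],
    [0,0,0],
    [0,0,0]
  ],
  "roll": [0,0,0],
  "claw": [0.025,0.025,0.025]
}}

```text
clock: 17.32
position: [429.4, -52.0, 363.4]
ee_rot: [1.0, -0.019, -0.0, 0.0]
contact_force: [-0.6, -1.0, -2.3]
gripper_width: 37.9
grasp_force: 61.3
```

Run:
```python
from c import *
c=anchor(3); put(c); p=wrist(); save(p,'w4'); held(p)
edges(p,range(450,520,10),range(-75,-20,6),66,84,(-130,20)); print('grey')
edges(p,[515],range(-70,-30,10),45,60,(-130,20))
w=cloud(p); print(np.nanmedian(w[(abs(w[...,0]-490)<12)&(abs(w[...,1]+51)<15)][:,2]))
print(to(458,-51.3,100,-92.1))
```

```text
anchor [429.5 -52.  363.4 -92.2] std [0. 0. 0.] 0.0
held top z 154.4 x max by y [(-20, np.float64(41.3)), (-10, np.float64(41.7)), (0, np.float64(41.7)), (10, np.float64(41.6)), (20, np.float64(39.8))] zs [np.float64(154.4), np.float64(154.7), np.float64(155.1)]
x 450 -73.8 -25.7
x 460 -73.9 -26.5
x 470 -74.0 -26.4
x 480 -75.3 -27.1
x 490 -75.1 -27.2
x 500 -75.2 -27.8
x 510 -75.2 -27.8
y -75 445.0 508.8
y -69 445.3 508.9
y -63 445.7 509.1
y -57 445.9 509.4
y -51 445.8 509.6
y -45 446.3 509.9
y -39 446.7 510.1
y -33 446.8 510.5
y -27 446.8 510.7
grey
x 515 -81.0 -24.4
y -70 509.9 520.0
y -60 510.4 520.4
y -50 510.7 520.8
y -40 511.2 521.2
76.493621075666
([0.0285, -0.0018, 0.1087], 'roll', -0.1)
```

View pics/w4.png

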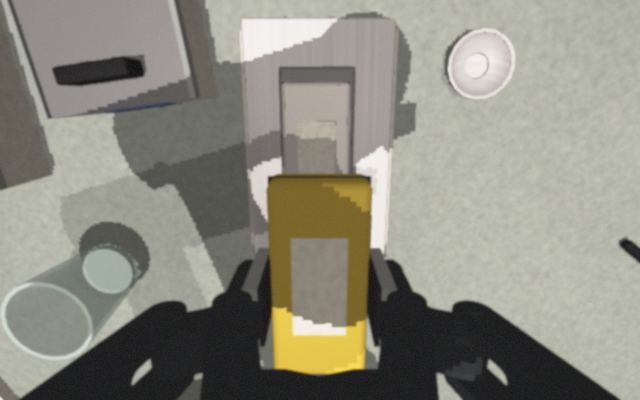

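Call:
{"op": "carry_out", "data": {
  "slide": [
    [0.015,-0.002,0.03],
    [0.0275,-0.0028,0.065],
    [0.0275,-0.0028,0.09],
    [0.0275,-0.0028,0.106],
    [0.0275,-0.0028,0.111],
    [0.0275,-0.0028,0.111],
    [0.0275,-0.0028,0.111]
  ],
  "roll": [0,0,0,0,0,0,0],
  "claw": [0.025,0.025,0.025,0.025,0.025,0.025,0.025]
}}

```text
clock: 18.4
position: [457.6, -49.5, 253.3]
ee_rot: [1.0, -0.019, 0.001, -0.0]
contact_force: [-0.1, 0.4, -1.1]
gripper_width: 37.7
grasp_force: 61.2
```

Run:
```python
from c import *
c=anchor(3); put(c)
p=wrist(); held(p); edges(p,[503],range(-69,-27,10),66,84,(-130,20))
print(to(456.8,-50.3,96,-92.1))
```

```text
anchor [457.4 -49.4 253.2 -92.1] std [0.1 0.  0.1] 0.0
held top z 154.6 x max by y [(-20, np.float64(41.0)), (-10, np.float64(41.8)), (0, np.float64(41.7)), (10, np.float64(41.7)), (20, np.float64(39.8))] zs [np.float64(154.4), np.float64(154.7), np.float64(155.1)]
x 503 -75.9 -27.5
y -69 403.9 509.2
y -59 497.3 509.5
y -49 497.7 509.7
y -39 498.1 510.0
y -29 491.9 510.4
([-0.0006, 0.0009, 0.0025], 'roll', -0.0)
```

Call:
{"op": "carry_out", "data": {
  "slide": [
    [-0.0006,0.0009,0.0015],
    [-0.0006,0.0009,0.0025],
    [-0.0006,0.0009,0.0025],
    [-0.0006,0.0009,0.0025],
    [0,0,-0.03],
    [0,0,-0.07],
    [0,0,-0.11],
    [0,0,-0.11]
  ],
  "roll": [0,0,0,0,0,0,0,0],
  "claw": [0.025,0.025,0.06,0.06,0.06,0.06,0.06,0.06]
}}

```text
clock: 19.6
position: [458.0, -49.4, 365.6]
ee_rot: [1.0, -0.018, 0.004, -0.001]
contact_force: [-0.3, -0.3, -0.9]
gripper_width: 60.2
grasp_force: 0.0
```

Run:
```python
from c import *
c=anchor(3); put(c); p=wrist(); save(p,'w5'); w=cloud(p)
for lo,hi in((88,105),(66,105),(45,105)):
  print(big(p,lo,hi)[:2])
t=shot('top')
b=recognise(t,'beaker');print(b, at_z(t,b[0]['at'],45))
print('bar3',to(522,95.4,165,-174.5))
```

```text
anchor [457.  -49.5 362.5 -92.2] std [0.2 0.  0.8] 0.01
[([457.0, -49.7], 83.9, 39.7, -2.2, 97.2, [321.0, 198.0]), ([352.8, 176.4], 73.1, 36.5, -53.0, 90.8, [38.0, 335.0])]
[([457.5, -50.3], 105.9, 48.6, -1.9, 96.9, [321.0, 189.0]), ([352.0, 175.8], 73.1, 38.5, -53.1, 82.2, [49.0, 331.0])]
[([550.6, 99.2], 117.9, 106.3, -84.6, 59.8, [108.0, 71.0]), ([458.5, -50.8], 126.6, 57.6, -2.1, 96.5, [322.0, 180.0])]Traceback (most recent call last):
  File "<stdin>", line 6, in <module>
IndexError: list index out of range
```

Call:
{"op": "carry_out", "data": {
  "slide": [
    [0.008,-0.02,0],
    [0.016,-0.04,0],
    [0.024,-0.06,0],
    [0.032,-0.08,0.01],
    [0.04,-0.1,0.02],
    [0.048,-0.12,0.03],
    [0.056,-0.14,0.04],
    [0.0594,-0.1474,0.0428]
  ],
  "roll": [10,20,30.5,41,51.5,62,72,82.3],
  "claw": [0.045,0.045,0.045,0.045,0.045,0.045,0.045,0.045]
}}

```text
clock: 20.9
position: [522.3, 96.6, 317.7]
ee_rot: [0.739, -0.674, -0.001, 0.002]
contact_force: [0.3, -0.4, 0.4]
gripper_width: 44.7
grasp_force: 0.0
```

Call:
{"op": "carry_out", "data": {
  "slide": [
    [0,0,0],
    [0,0,0]
  ],
  "roll": [0,0],
  "claw": [0.045,0.045]
}}

```text
clock: 21.15
position: [521.9, 95.4, 319.3]
ee_rot: [0.741, -0.671, -0.0, 0.001]
contact_force: [0.2, -0.7, 1.0]
gripper_width: 44.7
grasp_force: 0.0
```

Run:
```python
from c import *
c=anchor(3); put(c); p=wrist(); save(p,'w6')
print(big(p,70,95)); print(big(p,50,66)); print(to(522,95.4,84,-174.5))
```

```text
anchor [ 521.9   95.3  319.7 -174.4] std [0.  0.  0.1] 0.02
[([332.6, 158.1], 73.1, 50.4, -31.5, 83.2, [591.0, 329.0]), ([454.0, -26.1], 98.8, 10.0, 3.2, 75.9, [492.0, 9.0]), ([521.7, 96.0], 49.6, 11.7, -84.5, 83.1, [319.0, 214.0])]
[([566.9, 101.2], 141.0, 116.6, 5.4, 58.4, [249.0, 196.0]), ([509.4, 221.4], 103.4, 29.7, 4.8, 58.5, [319.0, 355.0]), ([458.0, -25.1], 127.5, 8.9, -1.3, 53.9, [443.0, 21.0]), ([314.2, 173.8], 47.6, 14.5, 73.4, 58.4, [584.0, 333.0])]
([-0.0001, -0.0001, 0.081], 'roll', 0.1)
```

View pics/w6.png

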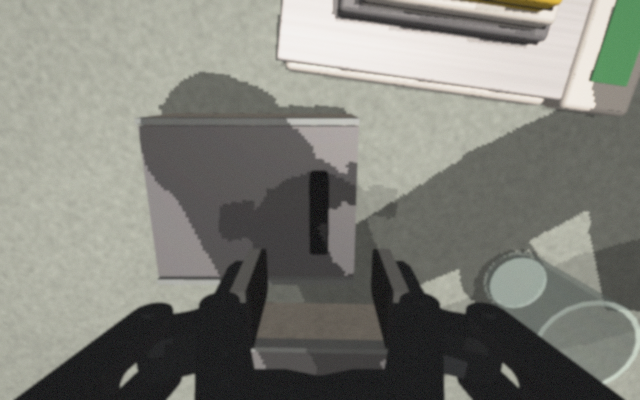

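Call:
{"op": "carry_out", "data": {
  "slide": [
    [-0.0007,0,0.035],
    [-0.0007,0,0.07],
    [-0.0007,0,0.084],
    [-0.0007,0,0.084],
    [-0.0007,0,0.084],
    [-0.0007,0,0.084],
    [-0.0007,0,0.084],
    [-0.0007,0,0.084]
  ],
  "roll": [0,0,0,0,0,0,0,0],
  "claw": [0.045,0.045,0.045,0.045,0.0,0.0,0.0,0.0]
}}

```text
clock: 22.35
position: [522.5, 96.6, 237.1]
ee_rot: [0.741, -0.672, 0.001, -0.001]
contact_force: [-1.6, 0.3, 6.5]
gripper_width: 10.6
grasp_force: 60.8
```

Call:
{"op": "carry_out", "data": {
  "slide": [
    [0,-0.015,0],
    [0,-0.035,0],
    [0,-0.055,0],
    [0,-0.075,0],
    [0,-0.095,0],
    [0,-0.113,0],
    [0,-0.113,0],
    [0,-0.113,0]
  ],
  "roll": [0,0,0,0,0,0,0,0],
  "claw": [0,0,0,0,0,0,0,0]
}}

```text
clock: 23.35
position: [635.4, 107.4, 237.2]
ee_rot: [0.741, -0.672, 0.001, -0.002]
contact_force: [1.0, 0.5, 5.8]
gripper_width: 10.3
grasp_force: 60.8
```

Run:
```python
from c import *
c=anchor(3); put(c); print(read_state()['contact_force'])
p=wrist(); t=shot('top'); save(t,'t7')
for n in('orange','green','black'):
    for q,k in((p,'w'),(t,'t')): print(n,k,[(np.round(r['at']),round(r['conf'],2)) for r in place_of(q,'case_'+n)][:3])
a=np.hstack([p['img'],np.zeros((400,0,3),np.uint8)]); b=cv2.resize(t['img'][110:300,230:430],None,fx=1.05,fy=1.05)
b=cv2.copyMakeBorder(b,0,200-b.shape[0],0,0,cv2.BORDER_CONSTANT) if b.shape[0]<200 else b[:200]
a=cv2.resize(a,(560,350)); m=np.zeros((350,560+b.shape[1],3),np.uint8); m[:,:560]=a; m[:b.shape[0],560:]=b
cv2.imwrite('pics/m7.png',m[:,:,::-1])
```

```text
anchor [ 635.3  107.4  237.2 -174.4] std [0. 0. 0.] 0.0
[ 2.12770425 -0.40588137  4.87248878]
orange w [(array([469., 229.]), 0.86)]
orange t [(array([284., 186.]), 0.53), (array([335., 214.]), 0.32)]
green w []
green t []
black w []
black t []
```

View pics/m7.png

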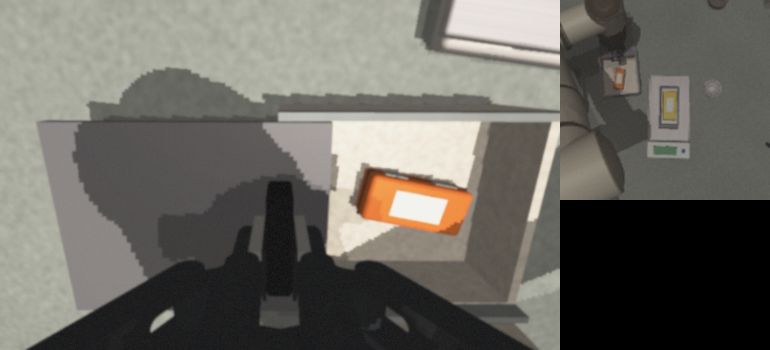

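Orange is in this first box, at about (415,200) in the mosaic. Next I'll measure it, release the bar and pick it up.

```bash
cat >> c.py <<'E'
def orange(p,lo,hi):
    hsv=cv2.cvtColor(p['img'],cv2.COLOR_RGB2HSV); m=((hsv[...,0]<16)&(hsv[...,1]>150)&(hsv[...,2]>60)).astype(np.uint8)
    m=cv2.morphologyEx(m,cv2.MORPH_OPEN,np.ones((3,3))); n,l,st,ce=cv2.connectedComponentsWithStats(m); k=1+st[1:,4].argmax()
    hull=cv2.convexHull(np.argwhere(l==k)[:,::-1].astype(np.int32)); f=np.zeros_like(m); cv2.fillConvexPoly(f,hull,1)
    w=cloud(p); q=w[(f>0)&(w[...,2]>lo)&(w[...,2]<hi)]; c,(a,b),g=cv2.minAreaRect(q[:,:2].astype(np.float32))
    if a<b:a,b,g=b,a,g+90
    print('orange',np.round(c,1),round(a,1),round(b,1),round((g+90)%180-90,1),np.median(q[:,2]).round(1),ce[k].round()); return *c,(g+90)%180-90
E
python3 - <<'E'
from c import *
p=wrist(); x,y,g=orange(p,22,33)
for yaw in (g,g+90): print(to(x,y,165,yaw))
print(read_state()['joints'].round(2))
E
```

```text
orange [550.8 101. ] 63.5 29.9 -5.7 27.7 [469. 230.]
([-0.0018, 0.0847, -0.0825], 'roll', 11.3)
([-0.0018, 0.0847, -0.0825], 'roll', -78.7)
[ 0.42  0.57 -0.14  0.   -0.86 -0.32]
```

Call:
{"op": "carry_out", "data": {
  "slide": [
    [0,0,0],
    [0,0,0],
    [0,0,-0.03],
    [0,0,-0.07],
    [0,0.015,-0.0825],
    [0,0.03,-0.0825],
    [0,0.045,-0.0825],
    [0,0.055,-0.0825]
  ],
  "roll": [0,0,0,0,-8,-18,-28,-38],
  "claw": [0.045,0.045,0.045,0.045,0.05,0.05,0.05,0.05]
}}

```text
clock: 24.95
position: [578.7, 101.8, 317.6]
ee_rot: [0.92, -0.392, -0.001, 0.0]
contact_force: [-0.2, -0.3, 0.4]
gripper_width: 50.0
grasp_force: 0.0
```

Run:
```python
from c import *
anchor(2); c=anchor(2); put(c); print(to(550.8,101,165,84.3))
```

```text
anchor [ 578.2  101.7  317.7 -136.2] std [0.4 0.1 0.1] 0.26
anchor [ 579.5  102.   318.  -136.6] std [0.2 0.  0. ] 0.01
([-0.019, 0.0215, -0.0017], 'roll', -40.9)
```

Call:
{"op": "carry_out", "data": {
  "slide": [
    [-0.006,0.007,0],
    [-0.012,0.014,0],
    [-0.019,0.0215,0],
    [-0.019,0.0215,0],
    [-0.019,0.0215,0],
    [-0.019,0.0215,0]
  ],
  "roll": [-10,-20,-30,-40.9,-40.9,-40.9],
  "claw": [0.05,0.05,0.05,0.05,0.05,0.05]
}}

```text
clock: 25.9
position: [551.4, 101.0, 318.0]
ee_rot: [0.999, -0.05, -0.0, 0.0]
contact_force: [0.8, 0.3, 0.1]
gripper_width: 49.7
grasp_force: 0.0
```

Run:
```python
from c import *
c=anchor(3); put(c); p=wrist(); x,y,g=orange(p,22,33); print(to(x,y,24.5,g+90))
w=cloud(p); print([ (b[0],b[1:5]) for b in big(p,50,66)])
```

```text
anchor [551.3 100.9 318.  -95.7] std [0. 0. 0.] 0.03
orange [552.  101.7] 62.4 28.6 -5.7 27.4 [320. 188.]
([0.0006, -0.0008, 0.1388], 'roll', 0.0)
[([591.9, 103.0], (190.5, 116.5, 5.4, 58.5)), ([511.6, 266.0], (124.7, 118.6, 4.4, 58.5)), ([489.8, -50.8], (64.0, 57.0, -2.1, 54.2)), ([447.6, 352.8], (73.2, 20.4, -15.0, 58.2))]
```

Call:
{"op": "carry_out", "data": {
  "slide": [
    [0.0004,-0.0006,0.04],
    [0.0004,-0.0006,0.08],
    [0.0004,-0.0006,0.12],
    [0.0004,-0.0006,0.138],
    [0.0004,-0.0006,0.138],
    [0.0004,-0.0006,0.138],
    [0.0004,-0.0006,0.138],
    [0.0004,-0.0006,0.138]
  ],
  "roll": [0,0,0,0,0,0,0,0],
  "claw": [0.05,0.05,0.05,0.05,0.05,0.015,0.015,0.015]
}}

```text
clock: 27.1
position: [551.9, 101.7, 181.4]
ee_rot: [0.999, -0.048, 0.001, -0.001]
contact_force: [0.2, 0.4, 3.5]
gripper_width: 28.7
grasp_force: 61.2
```

Run:
```python
from c import *
s=read_state(); print(s['gripper_width'],s['grasp_force'],s['contact_force'])
c=anchor(2); put(c); print(to(430,-50,225,-92.1))
```

```text
28.717382408211446 61.155052185058594 [0.192517   0.43000866 3.52018648]
anchor [551.9 101.7 181.4 -95.5] std [0. 0. 0.] 0.0
([-0.1067, 0.1627, -0.1983], 'roll', -3.4)
```

Call:
{"op": "carry_out", "data": {
  "slide": [
    [0,0,-0.025],
    [0,0,-0.075],
    [0,0,-0.125],
    [0,0.01,-0.17],
    [-0.02,0.045,-0.1983],
    [-0.05,0.085,-0.1983],
    [-0.08,0.125,-0.1983],
    [-0.1067,0.1627,-0.1983]
  ],
  "roll": [0,0,0,-1,-2,-3.4,-3.4,-3.4],
  "claw": [0.015,0.015,0.015,0.015,0.015,0.015,0.015,0.015]
}}

```text
clock: 28.2
position: [427.9, -51.3, 378.3]
ee_rot: [1.0, -0.019, -0.0, -0.0]
contact_force: [0.3, -0.8, 0.7]
gripper_width: 28.5
grasp_force: 60.6
```

Call:
{"op": "carry_out", "data": {
  "slide": [
    [0,0,0],
    [0,0,0],
    [0,0,0]
  ],
  "roll": [0,0,0],
  "claw": [0.015,0.015,0.015]
}}

```text
clock: 28.58
position: [430.3, -49.6, 378.4]
ee_rot: [1.0, -0.018, 0.0, -0.0]
contact_force: [-0.5, -0.0, -0.9]
gripper_width: 29.0
grasp_force: 60.6
```

Run:
```python
from c import *
c=anchor(3); put(c); p=wrist(); save(p,'w8'); held(p)
edges(p,range(455,505,8),range(-66,-30,6),88,104,(-130,20)); print('white')
edges(p,[505],range(-65,-35,10),66,84,(-130,20))
w=cloud(p); print(np.nanmedian(w[(abs(w[...,0]-488)<6)&(abs(w[...,1]+51)<12)][:,2]))
print(to(457,-49.8,125,-92.1))
```

```text
anchor [430.2 -49.6 378.3 -92.1] std [0. 0. 0.] 0.0
held top z 153.8 x max by y [(-20, np.float64(11.3)), (-10, np.float64(31.1)), (0, np.float64(31.0)), (10, np.float64(30.8)), (20, np.float64(11.2))] zs [np.float64(153.9), np.float64(154.3)]
x 455 -68.8 -29.8
x 463 -68.9 -30.3
x 471 -70.0 -30.8
x 479 -70.0 -31.3
x 487 -70.1 -31.0
x 495 -70.5 -31.4
y -66 428.0 497.8
y -60 428.7 498.0
y -54 428.9 498.3
y -48 429.4 498.5
y -42 429.5 498.7
y -36 429.6 498.9
white
x 505 -75.9 -27.5
y -65 498.2 508.8
y -55 498.6 509.2
y -45 498.9 509.5
96.47053510624968
([0.0268, -0.0008, 0.0986], 'roll', 0.0)
```

View pics/w8.png

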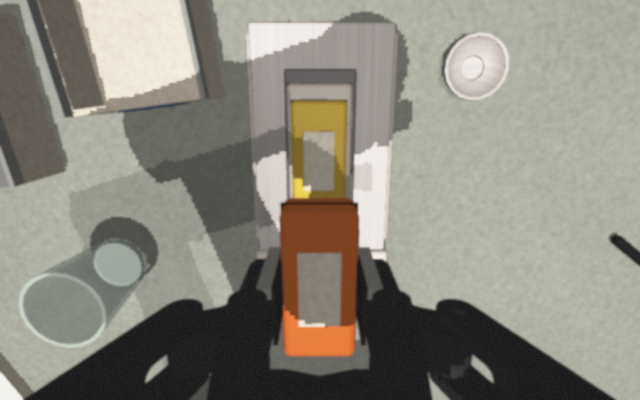

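Call:
{"op": "carry_out", "data": {
  "slide": [
    [0.012,0,0.03],
    [0.0273,-0.001,0.06],
    [0.0273,-0.001,0.085],
    [0.0273,-0.001,0.1],
    [0.0273,-0.001,0.104],
    [0.0273,-0.001,0.104],
    [0.0273,-0.001,0.104]
  ],
  "roll": [0,0,0,0,0,0,0],
  "claw": [0.015,0.015,0.015,0.015,0.015,0.015,0.015]
}}

```text
clock: 29.65
position: [457.3, -50.1, 275.2]
ee_rot: [1.0, -0.018, 0.001, -0.0]
contact_force: [0.1, 0.7, -0.7]
gripper_width: 28.7
grasp_force: 60.6
```

Run:
```python
from c import *
c=anchor(3); put(c)
p=wrist(); held(p); edges(p,[493],range(-60,-36,8),88,104,(-130,20))
print(to(457.5,-49.6,117.5,-92.1))
```

```text
anchor [457.2 -50.1 275.2 -92.1] std [0.1 0.  0.1] 0.0
held top z 154.0 x max by y [(-20, np.float64(11.4)), (-10, np.float64(31.3)), (0, np.float64(31.0)), (10, np.float64(31.1)), (20, np.float64(11.0))] zs [np.float64(153.9), np.float64(154.2)]
x 493 -70.4 -31.5
y -60 485.6 497.9
y -52 486.0 498.3
y -44 486.1 498.4
([0.0003, -0.0006, 0.003], 'roll', -0.0)
```

Call:
{"op": "carry_out", "data": {
  "slide": [
    [0,-0.0005,0.0015],
    [0,-0.0005,0.0028],
    [0,-0.0005,0.0028],
    [0,-0.0005,0.0028],
    [0,0,-0.03],
    [0,0,-0.07],
    [0,0,-0.1],
    [0,0,-0.1]
  ],
  "roll": [0,0,0,0,0,0,0,0],
  "claw": [0.015,0.015,0.045,0.045,0.045,0.045,0.045,0.045]
}}

```text
clock: 30.85
position: [457.5, -50.1, 376.8]
ee_rot: [1.0, -0.018, 0.003, -0.001]
contact_force: [0.1, 0.7, -0.1]
gripper_width: 44.8
grasp_force: 0.0
```

Run:
```python
from c import *
c=anchor(4); put(c); p=wrist(); save(p,'w9')
for lo,hi in((110,125),(88,105),(66,105),(45,105)): print([b for b in big(p,lo,hi) if abs(b[0][1]+50)<10])
print('bar3 open',to(635.3,107.4,165,-174.4))
```

```text
anchor [456.6 -50.2 373.9 -92.2] std [0.1 0.  0.7] 0.0
[([457.0, -49.0], 63.6, 30.7, -2.1, 119.0, [319.0, 204.0])]
[([457.5, -49.6], 83.1, 39.5, -2.0, 96.7, [322.0, 171.0])]
[([457.8, -50.2], 105.8, 48.7, -2.0, 78.2, [322.0, 163.0])]
[([458.6, -50.7], 126.7, 57.7, -2.1, 76.6, [322.0, 155.0])]
bar3 open ([0.1726, -0.1642, 0.0542], 'roll', 82.2)
```

View pics/w9.png

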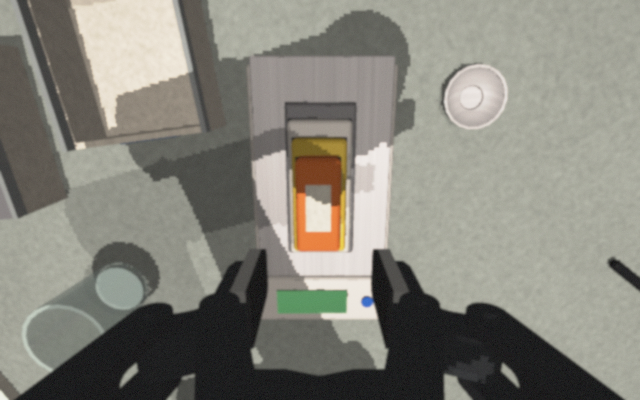

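The picture shows the stack aligned on the pan to within about 1 mm, with orange on top at (319,204) and box 3 still open at (140,70). Now I'll shut the lid.

Call:
{"op": "carry_out", "data": {
  "slide": [
    [0.022,-0.02,0],
    [0.044,-0.041,0],
    [0.066,-0.062,0],
    [0.088,-0.083,0.01],
    [0.11,-0.104,0.025],
    [0.132,-0.125,0.04],
    [0.154,-0.146,0.05],
    [0.1726,-0.1642,0.0542]
  ],
  "roll": [10,20,30.5,41,51.5,62,72,82.2],
  "claw": [0.045,0.045,0.045,0.045,0.045,0.045,0.045,0.045]
}}

```text
clock: 32.1
position: [636.1, 108.2, 317.6]
ee_rot: [0.739, -0.673, -0.001, 0.002]
contact_force: [-0.5, -1.7, 0.4]
gripper_width: 45.2
grasp_force: 0.0
```

Call:
{"op": "carry_out", "data": {
  "slide": [
    [0,0,0],
    [0,0,0]
  ],
  "roll": [0,0],
  "claw": [0.045,0.045]
}}

```text
clock: 32.35
position: [635.2, 107.2, 319.2]
ee_rot: [0.742, -0.671, -0.001, 0.001]
contact_force: [0.2, -0.8, -0.1]
gripper_width: 44.9
grasp_force: 0.0
```

Run:
```python
from c import *
c=anchor(3); put(c); p=wrist()
B=big(p,70,95); print(B); o=min(B,key=lambda o:abs(o[1]-50)+abs(o[2]-12)); print(to(*o[0],81,-174.5))
```

```text
anchor [ 635.1  106.9  320.2 -174.3] std [0.  0.1 0.3] 0.01
[([635.3, 107.2], 49.8, 12.0, -84.7, 82.9, [318.0, 213.0]), ([482.4, -27.2], 19.9, 2.9, -0.3, 73.9, [625.0, 3.0])]
([-0.0002, -0.0002, 0.0845], 'roll', 0.2)
```

Call:
{"op": "carry_out", "data": {
  "slide": [
    [0,0,0.035],
    [0,0,0.07],
    [0,0,0.084],
    [0,0,0.084],
    [0,0,0.084],
    [0,0,0.084],
    [0,0,0.084],
    [0,0,0.084]
  ],
  "roll": [0,0,0,0,0,0,0,0],
  "claw": [0.045,0.045,0.045,0.045,0.0,0.0,0.0,0.0]
}}

```text
clock: 33.55
position: [636.0, 107.6, 238.1]
ee_rot: [0.741, -0.671, 0.001, -0.001]
contact_force: [-0.3, 1.2, 5.9]
gripper_width: 10.6
grasp_force: 61.5
```

Call:
{"op": "carry_out", "data": {
  "slide": [
    [0,0.015,0],
    [0,0.035,0],
    [0,0.055,0],
    [0,0.075,0],
    [0,0.095,0],
    [0,0.11,0],
    [0,0.1142,0],
    [0,0.1142,0]
  ],
  "roll": [0,0,0,0,0,0,0,0],
  "claw": [0,0,0,0,0,0,0,0]
}}

```text
clock: 34.55
position: [522.2, 96.6, 238.0]
ee_rot: [0.741, -0.671, 0.001, -0.001]
contact_force: [-1.3, 0.8, 8.6]
gripper_width: 10.3
grasp_force: 61.9
```

Run:
```python
from c import *
c=anchor(3); put(c); print(read_state()['contact_force'])
```

```text
anchor [ 522.3   96.7  238.  -174.3] std [0. 0. 0.] 0.0
[-1.89718264  1.10197263  9.50616751]
```

Call:
{"op": "carry_out", "data": {
  "slide": [
    [0,0.0008,0],
    [0,0.0015,0],
    [0,0.0015,0]
  ],
  "roll": [0,0,0],
  "claw": [0,0,0]
}}

```text
clock: 35.08
position: [521.5, 96.6, 238.0]
ee_rot: [0.741, -0.671, 0.001, -0.002]
contact_force: [0.4, 0.3, 6.9]
gripper_width: 10.2
grasp_force: 61.6
```

Call:
{"op": "carry_out", "data": {
  "slide": [
    [0,0.001,0],
    [0,0.0015,0],
    [0,0.0015,0]
  ],
  "roll": [0,0,0],
  "claw": [0,0,0]
}}

```text
clock: 35.45
position: [520.9, 96.5, 238.0]
ee_rot: [0.742, -0.671, 0.002, -0.003]
contact_force: [5.5, -0.8, 4.7]
gripper_width: 10.5
grasp_force: 61.4
```

Contact force has risen to 5.5 N, so the lid is against its stop. I'll release, lift and check.

Call:
{"op": "carry_out", "data": {
  "slide": [
    [0,-0.0015,0],
    [0,-0.0015,0],
    [0,-0.0015,0],
    [0,0,-0.035],
    [0,0,-0.08],
    [0,0,-0.125],
    [0,0,-0.15],
    [0,0,-0.15]
  ],
  "roll": [0,0,0,0,0,0,0,0],
  "claw": [0.045,0.045,0.045,0.045,0.045,0.045,0.045,0.045]
}}

```text
clock: 36.45
position: [518.9, 96.0, 388.1]
ee_rot: [0.741, -0.671, 0.001, -0.002]
contact_force: [-0.1, 0.1, -0.2]
gripper_width: 44.9
grasp_force: 0.0
```

Run:
```python
from c import *
c=anchor(4); put(c); p=wrist(); save(p,'w10')
print(big(p,70,95)); print(big(p,50,66)[:2])
s=shot('scene'); save(s,'s10'); cv2.imwrite('pics/s10c.png',cv2.resize(s['img'][90:310,180:480,::-1],None,fx=2.4,fy=2.4))
```

```text
anchor [ 518.5   95.8  385.3 -174.3] std [0.1 0.  0.7] 0.0
[([337.6, 164.0], 72.0, 63.7, -15.7, 83.8, [526.0, 285.0]), ([457.9, -31.7], 106.2, 22.9, 3.5, 76.6, [417.0, 23.0]), ([522.8, 96.7], 49.6, 12.0, -84.3, 83.8, [314.0, 187.0]), ([460.1, 253.5], 33.4, 12.2, -85.8, 83.5, [365.0, 354.0])]
[([567.8, 101.7], 140.7, 116.7, 5.4, 59.4, [258.0, 178.0]), ([502.5, 251.0], 132.9, 88.6, 4.5, 59.5, [317.0, 333.0])]
```

View pics/s10c.png

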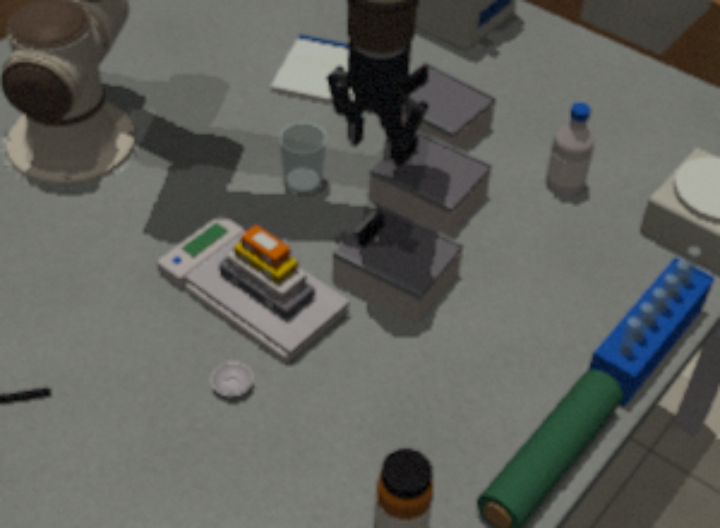

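The scene shows the complete stack on the pan, all three boxes shut, and the beaker and bottle standing. The box outline measures 140.7 × 116.7 mm with the bar 45 mm from its centre, so the lid is fully shut. I'm handing in.

```bash
python3 -c "
from bench import *
print(job_done())"
```

```text
the job is handed in; nothing more can be done
None
```

I stacked grey, white, yellow and orange on the pan, centred to about 1 mm; no blue case was on the bench. Orange was in the first box I opened; all three boxes are shut, nothing was knocked over, and the job is handed in.

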